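# Index the turntable by three crank turns

### The arm

A 6-joint arm with a two-finger parallel gripper is mounted at the origin on a cart in front of the work surface, level with it; the furniture and walls round the work are solid. World frame = base frame: x ahead of the robot, y to its left, z up, the work surface at z = 0. Lengths are in mm, angles in rad, forces in N, time in s.
With the tool pointing down it reaches from about 325 to 850 mm from the base axis. Payload 15.5 kg.
Tool frame: the origin (TCP) lies at the very end of the fingers, on their centre line; the grasp point (between the pads) lies 19 mm behind it; z points along the fingers, y is the line along which they close (so a half turn about z gives the same grasp; the last joint's range is limited). The gripper opens to 91 mm and grips with 3 to 60 N. Pads are 32 mm wide; open, the fingers measure 118 mm over their backs; the gripper's body (76 mm by 178 mm) begins 60 mm behind the grasp point.
Start: joints at [-1.315, 0.494, 1.345, -0, 1.302, -0.096], TCP at [214.782, -586.937, 213.915] pointing down, gripper open.
Joint ranges: [-2.91, 2.91], [-0.82, 2.16], [0.22, 2.67], [-1.22, 4.37], [0.12, 2.79], [-3.08, 3.08]. Speed limits (rad/s): [1.89, 1.89, 2.57, 3.01, 3.01, 3.01].

### API

Orientations are given as a unit quaternion [w, x, y, z].
In Python, from cell import r, get_image, get_calibration gives the robot as it stands. The module is installed in compiled form; this text tells all that it offers. Calls block until the motion is done:
- r.reach(position, orientation): joint-space move of the TCP to a pose.
- r.movel(position, frame=None, feed=150, guard=None): straight line of the TCP; frame=None keeps the orientation; feed is the mean speed in mm/s. With guard (N) it stops when the force on the tool has changed by that much, and returns True; else False.
- r.goto_joints(angles): joint-space move.
- r.grip(opening, newtons=None): opening from 0.0 (shut) to 1.0 (fully open); newtons is the grip in N (None keeps the last); returns when the fingers have stopped.
- r.sleep(seconds).
- r.inverse_kinematics(position, orientation): joint angles nearest the present ones, or None.
- r.sense(): the state.
- get_image(name): name is "scene" or "top" or "wrist"; returns (picture, depth): 384x512x3 uint8, red, green, blue; 384x512 float32, mm along the optical axis (not along the pixel's ray), 0 where there is no reading.
- get_calibration(name): a dict with "K" (3x3 intrinsics, pixels), "pose" (4x4, takes a point from camera to world coordinates). Camera axes: x right, y down, z forward; pixel columns grow to the right and rows downward; lengths in mm; the calibration is good to about 2 mm. A picture is of the moment at which its call begins: read the wrist's pose just before it. get_calibration takes no time and is no camera call; for the wrist camera it gives the pose at the moment of the call.
A pose or a line that the arm cannot do raises r.IKError and nothing moves.
- r.close_job(): hands the job in; it is judged then, once.
The state is a dict: "time": time; "joints": joint angles; "joint_velocities": joint speeds; "joint_efforts": joint torques, N m; "ee_pos": TCP position; "orientation": TCP orientation; "wrist_force": force on the tool from outside, world axes, zero at the start; "ft_torque": the same for the moment, N m; "grip_width": opening from 0.0 (shut) to 1.0 (fully open); "grip_force": force on a finger pad.
Only numpy, scipy, OpenCV 4.12 (cv2) and the standard library are available. Lean on these libraries where they do the work, as an engineer would, in place of code of your own. Each camera call takes 0.05 s, during which the arm holds its last target. There are 200 camera calls.

### The job

Turn the beaker on to its next panel with the indexing turntable: swing the locking lever out of the index plate, wind the crank exactly three full turns clockwise (as you face the sloping plate), then swing the lever back so that its tooth is fully home in the notch and let go. Do not wind past the third turn, keep off the lamp, and leave the beaker standing on the turntable and the things around undisturbed.

Things in the scene. Friction and masses are not known exactly. Their poses are not given: they have to be found in the camera images.
- machine: hand-cranked indexing turntable, fixed to the bench: grey gearbox with a sloping front plate, a round turntable on a pedestal behind it, a lamp over it. Origin on the bench under the crank axis; x away from the robot, y left, z up. Gearbox: x -55 to 62, y -150 to 80, up to z 112 mm; pedestal: x 57 to 185, y -60 to 60; turntable: 124 mm across, axis at x 124, y 0, top at z 141 mm
- panel: the sloping front plate, 30 degrees from level, facing the robot. Origin on its face at the crank axis, 80 mm above the bench; z points out of the plate along the crank axis (leaning 30 degrees from vertical toward the robot), x up the slope, y left as you face it. The face spans x -61 to 65, y -142 to 72 mm
- crank (a joint): crank angle, rad: 0 at the start (locked), grows clockwise facing the plate, 6.283 a turn, no stop or count. Light friction (0.1 N m); stays where left. Its shaft carries the index plate, an 80 mm steel disc 6 to 15 mm off the face with one V notch, 18 mm wide at the rim. The lever's tooth enters only within 7 degrees of a whole turn, centring the crank, and then locks it
- crank_knob (a point): centre of the crank's black grip: 28 mm diameter, square to the plate, spins freely on its pin 55 mm from the crank axis; 35 to 84 mm off the face, this point at 60. The crank arm below it is 22 mm wide, 22 to 32 mm off the face; the hub reaches 38 mm. At the start and after each whole turn the arm points left (the plate's +y)
- lock_lever (a joint): angle of the locking lever, rad: 0 with its tooth home in the notch (at its stop), 0.42 swung right out (stop); the tooth is clear of the disc beyond 0.25. Opens clockwise facing the plate: the knob goes 46 mm to the right and down the slope. Stiff hinge (0.12 N m): stays where left
- lever_knob (a point): centre of the black knob on the lever's end: 27 mm diameter, square to the plate, 17 to 47 mm off the face, this point at 32. Locked, it lies 50 mm up the slope and 90 mm to the right of the crank axis. The flat steel lever below it is 16 mm wide, 6 to 14 mm off the face
- lever_pivot (a point): axis of the locking lever, parallel to the crank axis, 48 mm down the slope and 40 mm to the right of it; the lever's knob is 110 mm from it. This point is 10 mm off the face
- lamp: the machine's LED lamp: a flat bar 66 x 190 x 19 mm on a 14 mm tube that rises behind the turntable (at x 200, y 0 of the machine). Origin and axes are the machine's. The bar spans x 27 to 93, y -95 to 95, underside 402 mm above the bench: it hangs over the upper part of the crank's circle, so reach the plate with the tool tilted square to it
- beaker_mid (a point): taupe beaker, 69 mm across and 91 mm high, standing loose on the turntable; this point is its centre, half-way up
- spray_far_mid (a point): pump spray bottle, 54 mm across and 132 mm high, standing to the right of the machine; its centre
- block_far_mid (a point): dark rubber block, 56 x 61 x 47 mm, to the right of the machine; its centre
- scissors_far_mid (a point): small scissors, 57 x 106 x 8 mm, lying in front of the machine on the right; their centre

How it is judged (in metres and radians):
On the way, in this order (a step that is already met when the one before it is completed fails the run):
1. the locking lever is swung clear of the index plate, the crank not yet turned (value of joint lock_lever above 0.3 rad and value of joint crank below 0.6 rad), for 0.1 s.
2. the crank has been wound three turns (value of joint crank between 18.55 and 19.15 rad and value of joint lock_lever above 0.2 rad), for 0.1 s.
3. the lever is back with its tooth home in the notch (value of joint lock_lever below 0.06 rad and value of joint crank between 18.73 and 18.97 rad), for 0.1 s.
At the end, for the whole second after the job is handed in: The crank stands three full clockwise turns (18.85 rad, within 0.12 rad) from its start, the locking lever is within 0.06 rad of home with its tooth in the notch, and the beaker stands upright (within 0.1 rad) on the turntable within 20 mm of where it stood (all of step 3 and z of beaker_mid in the frame of machine above 0.175 m and angle between beaker_mid's own z axis and vertical below 0.1 rad and distance of beaker_mid from where it was at the start of the episode below 0.02 m); the robot touches nothing.
It fails at once if the crank is wound past the third turn by more than an eighth of a turn (value of joint crank above 19.65 rad).
It fails at once if the crank is wound backward by more than an eighth of a turn (value of joint crank below -0.8 rad).
It fails at once if the lamp is knocked (over 10 N) (contact force between anything else and lamp above 10 N).
It fails at once if the beaker is knocked over or off its place (distance of beaker_mid from where it was at the start of the episode above 0.03 m or angle between beaker_mid's own z axis and vertical above 0.5 rad).
It fails at once if a thing beside the machine is disturbed by more than 30 mm (distance of any of spray_far_mid, block_far_mid, scissors_far_mid from where it was at the start of the episode above 0.03 m).
It also fails if it takes over 72 s, if anything falls off the work surface, if the arm or the gripper's body presses on something with over 40 N, if the wrist force passes 120 N, or if a joint passes its speed limit or range.

## Working session

There is one attempt and no reset: what is moved stays moved. The work goes in short steps, each a Python script; the robot and the scene stay as the last script left them, time stands still between calls to the robot, and variables do not carry over. Pictures are saved under pics/ and viewed, at most 10 in all, crops included, and the job is handed in when it is done.

```bash
mkdir -p pics
python3 - <<'E'
from cell import r,get_image,get_calibration
import cv2,numpy as np
for n in("scene","top"):
    p,d=get_image(n); np.savez(n+".npz",p=p,d=d,**{k:np.array(v) for k,v in get_calibration(n).items()})
    cv2.imwrite(f"pics/{n}.png",cv2.resize(p[:,:,::-1],(800,600)))
    c=get_calibration(n);print(np.round(c["pose"],2),c["K"])
print(r.sense())
E
```

```text
[[ 4.5000e-01 -4.0000e-01  8.0000e-01 -1.8688e+02]
 [-9.0000e-01 -2.1000e-01  3.9000e-01 -5.7534e+02]
 [ 1.0000e-02 -8.9000e-01 -4.5000e-01  5.0534e+02]
 [ 0.0000e+00  0.0000e+00  0.0000e+00  1.0000e+00]] [[389.4826113    0.         256.62374242]
 [  0.         389.4826113  198.46114779]
 [  0.           0.           1.        ]]
[[ 4.00000e-02 -9.80000e-01  2.10000e-01  3.38220e+02]
 [-1.00000e+00 -4.00000e-02  1.00000e-02 -2.17180e+02]
 [-0.00000e+00 -2.10000e-01 -9.80000e-01  1.03166e+03]
 [ 0.00000e+00  0.00000e+00  0.00000e+00  1.00000e+00]] [[361.48692447   0.         258.95741937]
 [  0.         361.48692447 189.18791638]
 [  0.           0.           1.        ]]
{'time': 0.1, 'joints': array([-1.31554304e+00,  4.94136580e-01,  1.34604362e+00, -2.15722347e-06,
        1.30252450e+00, -9.55102261e-02]), 'joint_velocities': array([ 4.74981652e-05,  1.68135550e-03, -1.53654254e-03,  7.58367691e-04,
       -1.11966222e-03, -1.26707186e-03]), 'joint_efforts': array([ 6.46278349e-03, -8.80234909e+01, -3.82548201e+01,  7.12068519e-02,
        4.81844880e-02, -6.88278055e-05]), 'ee_pos': array([ 214.66987803, -586.61683049,  213.3968966 ]), 'orientation': array([-5.54168104e-04,  9.84659798e-01,  1.74484304e-01, -4.53998145e-05]), 'wrist_force': array([-0.15238824, -0.26933147,  0.37111309]), 'ft_torque': array([-0.02636802,  0.00684983,  0.01489878]), 'grip_force': 0.0, 'grip_width': 0.9984288772687048}
```

View pics/scene.png

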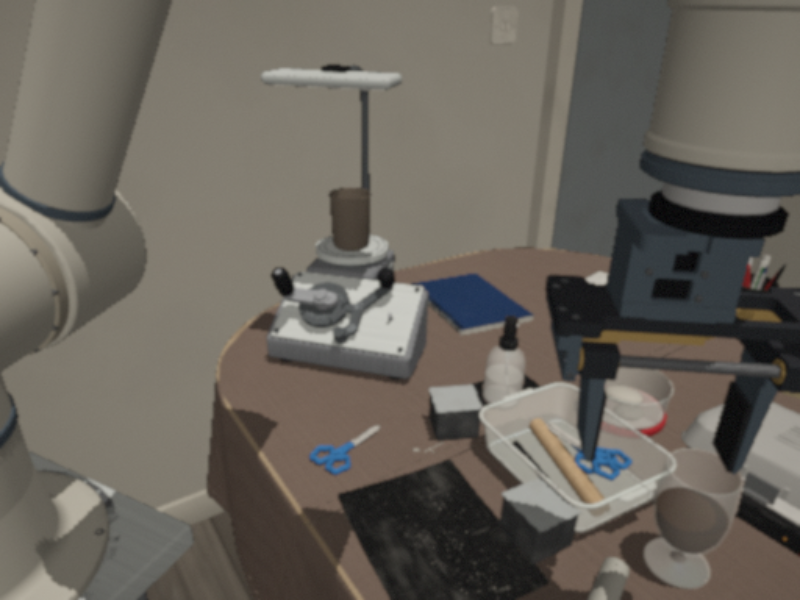

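View pics/top.png

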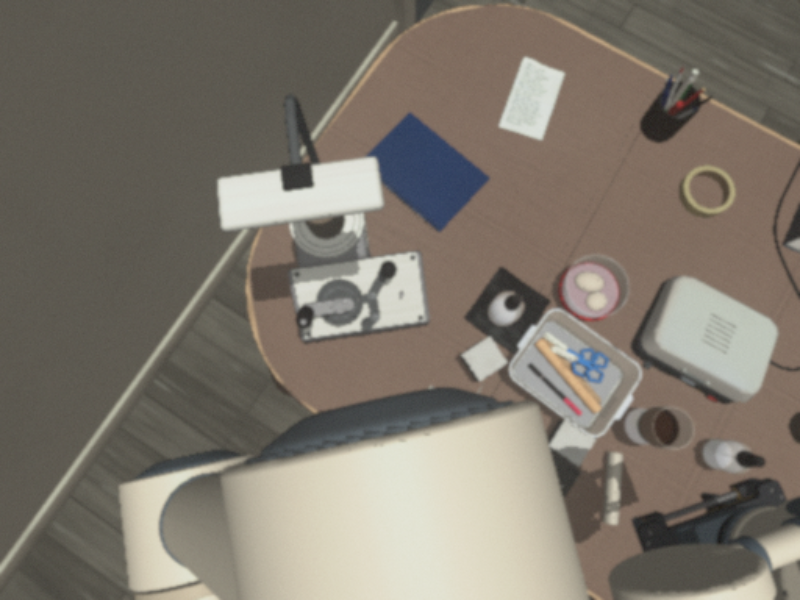

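```bash
cat > fit.py <<'E'
import numpy as np
from scipy.optimize import least_squares
s,c=.5,np.sqrt(.75)
def p2m(p): x,y,z=p; return np.array([x*c-z*s,y,80+x*s+z*c])
def m2w(q,p): x,y,a=q; return np.array([x+np.cos(a)*p[0]-np.sin(a)*p[1],y+np.sin(a)*p[0]+np.cos(a)*p[1],p[2]])
def proj(cam,P):
    T=np.linalg.inv(cam["pose"]); v=cam["K"]@(T[:3,:3]@P+T[:3,3]); return v[:2]/v[2]
E
python3 - <<'E'
from fit import *
cams={n:dict(np.load(n+".npz")) for n in("top","scene")}
obs=[("top",(65,72,0),(292,268)),("top",(65,-142,0),(424,252)),("top",(-61,-142,0),(428,325)),("top",(-61,72,0),(300,341)),
("top",(0,55,84),(305,316)),("top",(50,-90,47),(387,269)),("scene",(0,55,60),(283,281)),("scene",(50,-90,32),(386,279)),
("scene",(65,-142,0),(428,287)),("scene",(-61,-142,0),(410,352))]
f=lambda q:np.concatenate([proj(cams[n],m2w(q,p2m(p)))-np.array(u)*.64 for n,p,u in obs])
o=least_squares(f,[550,0,-.1],x_scale=[100,100,.1],loss="soft_l1");print(o.x);print(np.round(f(o.x).reshape(-1,2),1))
np.save("q.npy",o.x)
# depth check
d=cams["top"]["d"];K=cams["top"]["K"];T=cams["top"]["pose"]
for u in((410,305),(340,302),(387,268),(305,316)):
    a,b=np.array(u)*.64; z=d[int(b),int(a)]; P=T[:3,:3]@(z*np.linalg.inv(K)@[a,b,1])+T[:3,3]; print(u,P)
E
```

```text
[ 5.27390730e+02 -9.68975700e+01  1.71577834e-01]
[[ 0.8  0.2]
 [-3.   0. ]
 [-0.6 -2.4]
 [ 3.8 -2.4]
 [-0.3  2.7]
 [ 2.5  1.9]
 [ 0.8 -0.7]
 [ 1.  -1.3]
 [-2.  -0.7]
 [-3.4  1.9]]
(410, 305) [ 524.65929725 -214.85875875   64.45375936]
(340, 302) [516.04399639 -98.59085904 111.71849313]
(387, 268) [ 568.34150146 -175.52941272  146.34194558]
(305, 316) [483.5981824  -49.87022348 151.78049812]
```

```bash
cat >> fit.py <<'E'
from scipy.spatial.transform import Rotation as R
def quat(q):
    a=R.from_euler("z",q[2]).as_matrix()@np.array([[c,0,-s],[0,1,0],[s,0,c]])  # columns panel x,y,z
    t=np.column_stack([a[:,0],-a[:,1],-a[:,2]]); x,y,z,w=R.from_matrix(t).as_quat(); return np.array([w,x,y,z])
def W(q,*p): return m2w(q,p2m(p))
E
python3 - <<'E'
from fit import *
from cell import r,get_image,get_calibration
import cv2
q=np.load("q.npy");Q=quat(q);print(Q)
for p in((0,-30,230),(0,55,42),(55,0,42),(0,-55,42),(-55,0,42),(50,-90,25)): print(p,np.round(W(q,*p)),r.inverse_kinematics(W(q,*p),Q))
r.reach(W(q,-20,-30,230),Q)
cal=get_calibration("wrist");p,d=get_image("wrist")
np.savez("w1.npz",p=p,d=d,**{k:np.array(v) for k,v in cal.items()})
cv2.imwrite("pics/w1.png",cv2.resize(p[:,:,::-1],(800,600)))
print(r.sense()["time"],r.sense()["joints"])
E
```

```text
[-0.02217658  0.96237353  0.08276412  0.25786721]
(0, -30, 230) [ 419. -146.  279.] [-0.82114547 -0.00470083  2.0101064   0.55828654  0.91163754  0.28029597]
(0, 55, 42) [497. -46. 116.] [-0.4121046   0.38298767  2.19922106  1.20374903  0.29967963 -0.13696998]
(55, 0, 42) [554. -92. 144.] [-0.46171435  0.37738986  2.01699441  0.79053177  0.42941085  0.261468  ]
(0, -55, 42) [ 516. -155.  116.] [-0.64874488  0.42725815  2.06866519  0.9734291   0.45813563 -0.09954794]
(-55, 0, 42) [ 460. -109.   89.] [-0.64017674  0.45329888  2.26377102  1.45243898  0.37395893 -0.61285571]
(50, -90, 25) [ 573. -180.  127.] [-0.61734994  0.46192526  1.91377763  0.79740164  0.51880838  0.12658598]
1.8833 [-0.87271051 -0.00841011  2.04747602  0.57995588  0.90781213  0.20818893]
```

View pics/w1.png

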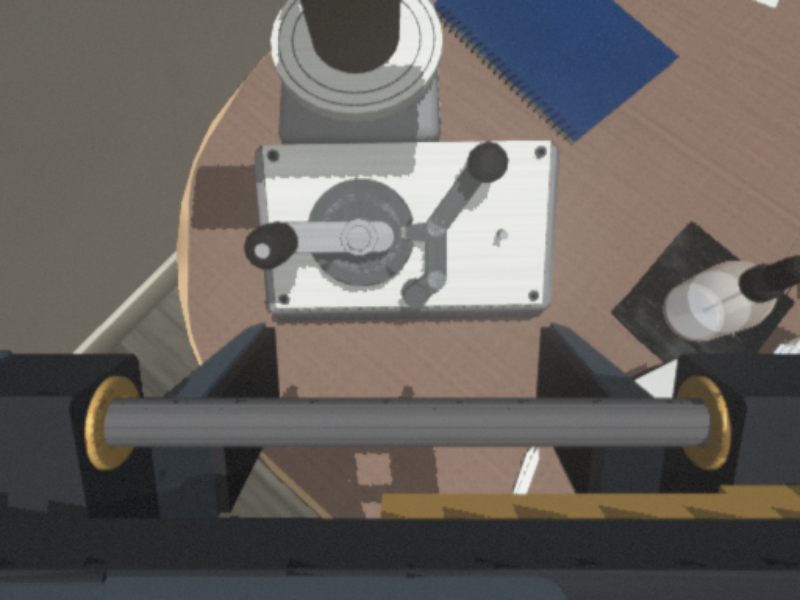

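Run:
```python
from fit import *
import cv2
w=dict(np.load("w1.npz"))
obs=[((65,72,0),(262,148)),((65,-142,0),(551,142)),((-61,-142,0),(548,304)),((-61,72,0),(272,309)),
((0,55,84),(262,251)),((50,-90,47),(488,161)),((0,0,38),(359,237)),((0,0,15),(361,232))]
f=lambda q:np.concatenate([proj(w,W(q,*p))-np.array(u)*.64 for p,u in obs])
q0=np.load("q.npy");o=least_squares(f,q0,x_scale=[100,100,.1],loss="soft_l1");q=o.x;print(q,q0);print(np.round(f(q).reshape(-1,2),1))
np.save("q.npy",q)
im=cv2.resize(w["p"][:,:,::-1],None,fx=2.5,fy=2.5)
def ring(x,y,z,rad,col):
    P=[proj(w,W(q,x+rad*np.cos(t),y+rad*np.sin(t),z))*2.5 for t in np.linspace(0,2*np.pi,40)]
    cv2.polylines(im,[np.int32(P)],True,col,1)
ring(0,55,84,14,(0,0,255));ring(0,55,35,14,(0,0,255));ring(50,-90,47,13.5,(0,255,0));ring(0,0,15,40,(255,0,0))
cv2.polylines(im,[np.int32([proj(w,W(q,*p))*2.5 for p,_ in obs[:4]])],True,(0,255,255),1)
cv2.imwrite("pics/w1b.png",im[280:880,300:1100])
# depth checks
for nm,u in(("face",(450,270)),("lever",(488,161)),("crank",(258,252)),("hub",(359,237))):
    a,b=np.array(u)*.64;z=w["d"][int(b),int(a)];P=w["pose"][:3,:3]@(z*np.linalg.inv(w["K"])@[a,b,1])+w["pose"][:3,3]
    m=R.from_euler("z",-q[2]).apply(P-[q[0],q[1],80]);print(nm,np.round([m[0]*c+m[2]*s,m[1],-m[0]*s+m[2]*c],1))
```

```text
[ 5.27430917e+02 -9.42002231e+01  1.90039755e-01] [ 5.27390730e+02 -9.68975700e+01  1.71577834e-01]
[[-0.5 -2.1]
 [-0.1 -1.4]
 [-3.6 -0.1]
 [ 2.  -0.1]
 [ 0.3 -0.1]
 [ 1.6  0.8]
 [-0.5  0.8]
 [-0.2  1.1]]
face [-31.7 -67.7   0.9]
lever [ 50.9 -88.2  48. ]
crank [-0.6 57.6 84.6]
hub [ 0.9 -0.6 38.1]
```

View pics/w1b.png

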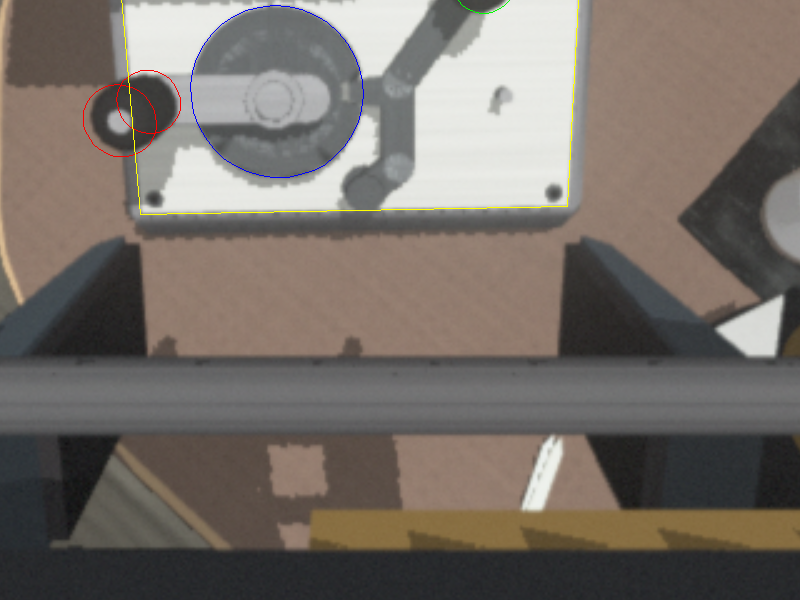

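```bash
cat >> fit.py <<'E'
def lev(a):
    return -48+98*np.cos(a)-50*np.sin(a), -40-50*np.cos(a)-98*np.sin(a)
E
python3 - <<'E'
from fit import *
from cell import r,get_image,get_calibration
import cv2
q=np.load("q.npy");Q=quat(q)
r.grip(.6,15)
r.reach(W(q,*lev(0),110),Q)
print(r.movel(W(q,*lev(0),20),feed=120,guard=8))
r.grip(0.0,15);st=r.sense();print(st["grip_width"]*91,st["grip_force"],st["wrist_force"],st["ee_pos"]-W(q,*lev(0),20))
for a in(.07,.14,.21,.28,.35,.41):
    g=r.movel(W(q,*lev(a),20),feed=60,guard=40);print(a,g,r.sense()["wrist_force"].round(1))
r.grip(.6);print(r.sense()["time"])
r.movel(W(q,*lev(.41),110),feed=150)
r.reach(W(q,-20,-30,230),Q)
cal=get_calibration("wrist");p,d=get_image("wrist")
cv2.imwrite("pics/w2.png",cv2.resize(p[:,:,::-1],(800,600)))
print(r.sense()["time"])
E
```

```text
False
26.26576935625706 15.000750124454498 [-2.77267837 -0.28468149  3.04302693] [-0.00676991 -0.03812152  0.15589285]
0.07 False [-3.2  0.2  5.2]
0.14 False [-2.7  0.2  3.5]
0.21 False [-2.7 -0.5  2.9]
0.28 False [-2.3  0.2  3. ]
0.35 False [-1.3 -0.4  1.6]
0.41 False [0.9 3.8 2. ]
6.9417
8.4167
```

View pics/w2.png

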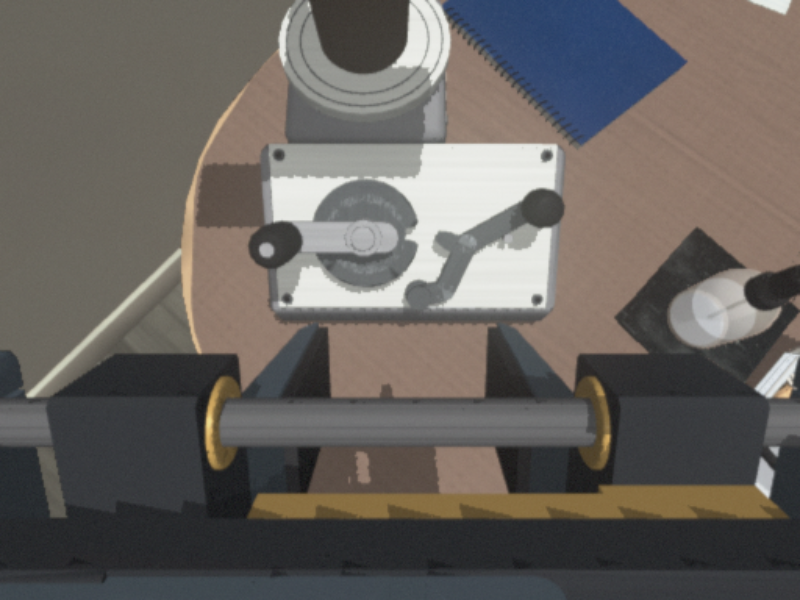

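```bash
cat >> fit.py <<'E'
def pf(q,F): # world force -> panel axes
    m=R.from_euler("z",-q[2]).apply(F); return np.round([m[0]*c+m[2]*s,m[1],-m[0]*s+m[2]*c],1)
def cr(t,rad=55): return rad*np.sin(t),rad*np.cos(t)
E
python3 - <<'E'
from fit import *
from cell import r
q=np.load("q.npy");Q=quat(q);H=44
r.grip(.6,30)
r.reach(W(q,*cr(0),125),Q)
print(r.movel(W(q,*cr(0),H),feed=120,guard=8))
r.grip(0.0,30);st=r.sense();print(st["grip_width"]*91,st["grip_force"],pf(q,st["wrist_force"]),st["time"])
for k in range(1,13):
    t=k*np.pi/12; g=r.movel(W(q,*cr(t),H),feed=80,guard=60); st=r.sense(); print(k*15,g,pf(q,st["wrist_force"]),round(st["time"],2),np.round(st["ee_pos"]-W(q,*cr(t),H),1))
    if g: break
E
```

```text
False
26.909389047146178 30.001064836978912 [1.6 6.2 7.4] 10.6417
15 False [3.  6.8 5.9] 10.97 [0.1 0.8 0.5]
30 False [5.2 6.1 6.4] 11.31 [0.5 0.5 0.6]
45 False [5.4 2.1 5.7] 11.64 [ 0.7 -0.1  0.8]
60 False [3.  1.  6.6] 11.97 [ 0.6 -0.4  0.6]
75 False [ 2.8 -1.8  8.3] 12.31 [ 0.3 -0.5  0.4]
90 False [-0.1 -2.9  8.9] 12.64 [-0.  -0.5  0.2]
105 False [-1.4 -3.2  8.9] 12.97 [-0.3 -0.5 -0. ]
120 False [-2.  -1.3  9.6] 13.31 [-0.5 -0.3 -0.2]
135 False [-1.5 -1.4  9.9] 13.64 [-0.8 -0.1 -0.3]
150 False [-2.5  0.6 10.8] 13.97 [-1.   0.1 -0.4]
165 False [-3.2  1.4 11.3] 14.31 [-1.1  0.4 -0.4]
180 False [-1.7  2.8 11.5] 14.64 [-1.2  0.7 -0.5]
```

Run:
```python
from fit import *
from cell import r,get_image,get_calibration
import cv2
q=np.load("q.npy");Q=quat(q);H=44
for k in range(13,73):
    t=k*np.pi/12; g=r.movel(W(q,*cr(t),H),feed=80,guard=60)
    if g or k%6==0: st=r.sense(); print(k*15,g,pf(q,st["wrist_force"]),round(st["grip_width"]*91,1),round(st["time"],2))
    if g: break
else:
    r.sleep(.3);st=r.sense();print(st["ee_pos"]-W(q,*cr(0),H),pf(q,st["wrist_force"]))
    r.grip(.6)
    r.movel(W(q,*cr(0),125),feed=150)
    r.reach(W(q,-20,-30,230),Q)
    cal=get_calibration("wrist");p,d=get_image("wrist")
    cv2.imwrite("pics/w3.png",cv2.resize(p[:,:,::-1],None,fx=2.5,fy=2.5)[280:880,500:1300])
    print(r.sense()["time"])
```

```text
270 False [2.6 1.6 7.8] 26.9 16.64
360 False [1.1 6.4 9.9] 27.0 18.64
450 False [ 0.8 -2.3 10.3] 26.7 20.64
540 False [-2.3  4.6 11.5] 26.9 22.64
630 False [3.4 2.4 9.2] 27.4 24.64
720 False [ 1.6  6.1 10.1] 27.0 26.64
810 False [ 1.1 -2.5  9.6] 27.1 28.64
900 False [-2.1  3.8 10.9] 27.0 30.64
990 False [3.  1.8 8.7] 26.6 32.64
1080 False [ 1.2  7.3 10.2] 27.0 34.64
[-0.98694409  0.79024991 -0.27263171] [ 2.3  7.  10.3]
36.9333
```

View pics/w3.png

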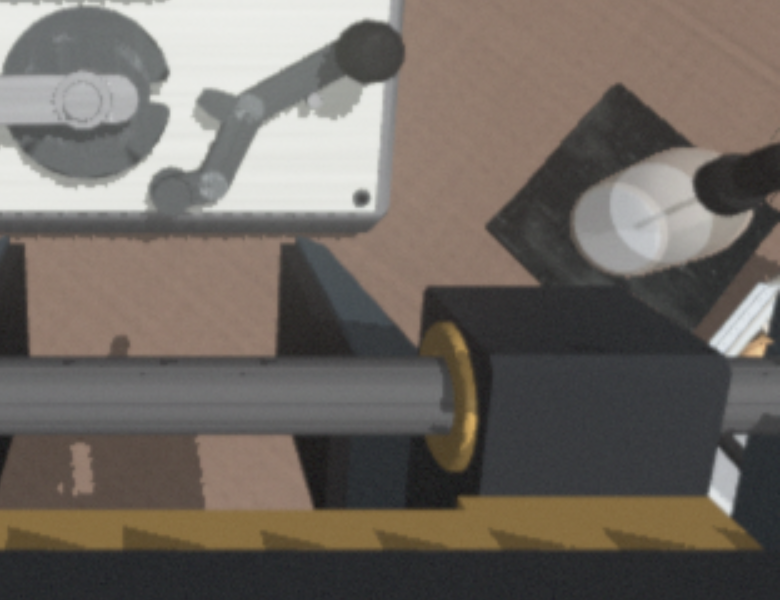

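Run:
```python
from fit import *
from cell import r,get_image,get_calibration
import cv2
q=np.load("q.npy");Q=quat(q)
r.grip(.6,15)
r.reach(W(q,*lev(.42),110),Q)
print(r.movel(W(q,*lev(.42),20),feed=120,guard=8))
r.grip(0.0,15);st=r.sense();print(st["grip_width"]*91)
for a in(.35,.28,.21,.14,.07,.03,0,-.02,-.04):
    g=r.movel(W(q,*lev(a),20),feed=50,guard=25);st=r.sense();print(a,g,pf(q,st["wrist_force"]))
    if g: break
r.sleep(.3);st=r.sense();print(pf(q,st["wrist_force"]),st["time"],st["ee_pos"]-W(q,*lev(0),20))
r.grip(.6)
r.movel(W(q,*lev(0),110),feed=150)
r.reach(W(q,-20,-30,230),Q)
cal=get_calibration("wrist");p,d=get_image("wrist")
np.savez("w4.npz",p=p,d=d,**{k:np.array(v) for k,v in cal.items()})
cv2.imwrite("pics/w4.png",cv2.resize(p[:,:,::-1],None,fx=2.5,fy=2.5)[120:720,500:1300])
print(r.sense()["time"])
```

```text
False
26.451484613491207
0.35 False [-0.9  1.4  5.5]
0.28 False [ 0.8 -1.9  5.1]
0.21 False [ 4.3 -3.5  3.2]
0.14 False [ 7.9 -6.7  1. ]
0.07 False [11.1 -7.9  0.1]
0.03 False [11.3 -7.3 -0.8]
0 False [10.5 -6.8 -0.5]
-0.02 False [10.3 -6.8  1. ]
-0.04 False [  4.9 -12.9   0.4]
[  5.7 -13.6   1.1] 42.075 [2.60824797 1.73403883 1.95267685]
44.1417
```

View pics/w4.png

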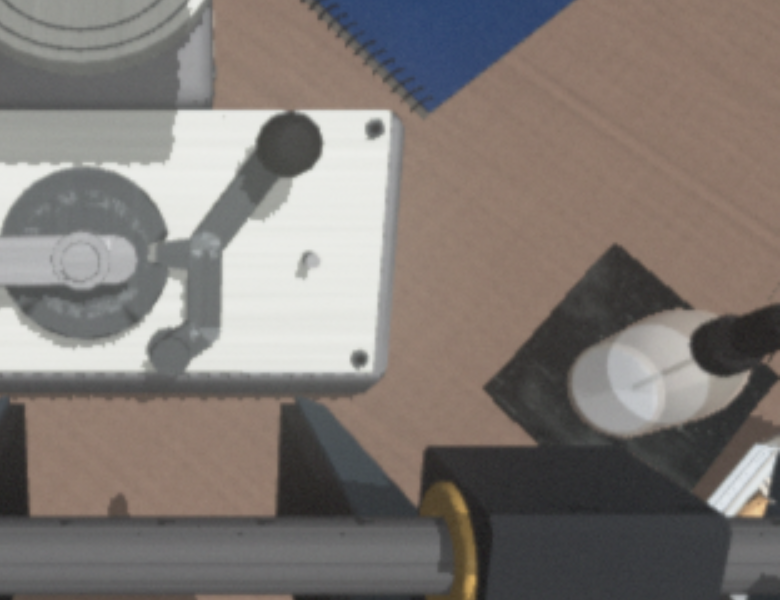

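```bash
python3 -c "
from cell import r
print(r.close_job(),r.sense()['time'])"
```

```text
the job is handed in; nothing more can be done
the job is handed in; nothing more can be done
```

The job is handed in at about 44 s. The lever was swung out, the crank wound three full clockwise turns, and the lever pressed back to its stop with the tooth in the notch, then released. The last picture shows the lever knob within about 1 mm of where it started. I did not re-measure the beaker at the end, and the hand-in gave no verdict.

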